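# Hold the front rail against a half-built spice rack for screwing

### The arm

A 6-joint arm with a two-finger parallel gripper is mounted at the origin on a cart in front of the work surface, level with it; the furniture and walls round the work are solid. World frame = base frame: x ahead of the robot, y to its left, z up, the work surface at z = 0. Lengths are in m, angles in rad, forces in N, time in s.
With the tool pointing down it reaches from about 0.425 to 0.95 m from the base axis. Payload 3.5 kg.
Tool frame: the origin (TCP) lies midway between the tips of the shut fingers; the grasp point (between the pads) lies 19 mm behind it; z points along the fingers, y is the line along which they close (so a half turn about z gives the same grasp; the last joint's range is limited). The gripper opens to 85 mm and grips with 20 to 120 N. Pads are 22 mm wide; open, the fingers measure 114 mm over their backs; the gripper's body (76 mm by 85 mm) begins 54 mm behind the grasp point. The pads swing forward as they close: fully open they stand 13 mm farther back than shut.
Start: joints at [0.981, 0.286, 1.577, -0, 1.279, -0.15], TCP at [0.287, 0.611, 0.231] pointing down, gripper open.
Joint ranges: [-2.77, 2.77], [-0.9, 2.22], [0.21, 2.48], [-1.53, 4.67], [0.24, 2.81], [-2.84, 2.84]. Speed limits (rad/s): [2.79, 2.79, 3.14, 3.14, 3.14, 3.14].

### API

Orientations are given as [roll, pitch, yaw] about the fixed x, y, z axes, in that order (R = Rz(yaw) Ry(pitch) Rx(roll)).
In Python, from station import state, read_camera, close_job, look_for, trace gives the robot as it stands.
- The arm moves only by the tool apply_moves, never from a script. Its argument "targets" is text: rows parted by semicolons, each of 7 numbers parted by spaces: the turn, a rotation vector about the tool's x, y, z in degrees, then the shift along the tool's x, y, z in cm, then the finger opening in cm, from 0 to 8.54. A call has exactly 10 rows; each row shifts and turns the commanded pose from where the row before left it, along the tool's axes as they then stand; what a row does not reach is not made up. A row lasts 1/10 s, in which the tool goes at most 50 mm and 8.59 degrees, less where a joint would pass 70% of its speed; a pose out of reach is approached as far as the arm can. A call is refused whole if a number of a shift passes 5 or a number of a turn 8.59, either way. A call with a gripper value outside its range is refused whole. The fingers move at their own pace and stop on an object; the grip force is fixed at half the most. Time passes only in rows, so rows that do not move let the fingers close, or fill a call up. It gives the time, the measured TCP pose, the force, the opening and the grip force at its end, in the units of the state.
- state(): the state, without advancing time (a new reading comes with each control period).
- read_camera(name): name is "scene" or "side" or "wrist"; returns a dict with "frame" (384x512x3 uint8, red, green, blue), "fx", "fy", "cx", "cy" (pixels), "extrinsics" (4x4, takes a point from camera to world coordinates). Camera axes: x right, y up, looking along -z (the intrinsics and any distortion apply to the point x, -y, -z); pixel columns grow to the right and rows downward; lengths in m; the calibration is good to about 2 mm. A picture is of the moment at which its call begins. There is no depth.
- close_job(): hands the job in; it is judged then, once.
Trained networks look in the newest picture that a camera, given by its name, has taken for a name from the list of things; names that differ only in an ending like _2 or _b are one class to them, and where a whole thing is asked for, a point or a joint stands for the part that bears it (a point fixed in the world has none). Each returns a list of dicts, best first, with "p" (0 to 1); they miss things now and then, are a little off and sometimes report something else, mostly with a low value. They report only what shows in the picture. A call takes as long as a camera call.
- look_for(target, camera): "xyz" ([x, y, z] in m, in world coordinates, good to about 4 mm: the middle of the surface that is visible of it).
- trace(target, camera): "pixels" (384x512 bool, what is visible of it).
The state is a dict: "time": time; "joints": joint angles; "dq": joint speeds; "joint_torque": joint torques, N m; "tcp_pos": TCP position; "tool_rot": TCP orientation; "force": force on the tool from outside, world axes, zero at the start; "moment": the same for the moment, N m; "grip_width": finger opening in m; "grip_force": force on a finger pad.
Only numpy, scipy, OpenCV 4.12 (cv2) and the standard library are available. Lean on these libraries where they do the work, as an engineer would, in place of code of your own. Each camera call takes 0.05 s, during which the arm holds its last target. There are 200 camera calls.

### The job

I am building a small spice rack: its two sides and back stand in the sprung grey jig, open side towards you. Pick up the loose wooden front rail, stand it on the jig's bed with its ends flush with the outsides of the two side panels, and press it squarely against their front edges until the black pointer is in the green zone (about nine newtons), never pushing it into the red. Hold it steady there for at least three seconds so that I can drive the screws, and finish while still holding and pressing it; leave the other things on the worktop where they are.

Things in the scene. Friction and masses are not known exactly. Their poses are not given: they have to be found in the camera images.
- rail: loose front rail: mid-brown wooden bar, 18 mm thick (its x), 200 mm long (its y), 40 mm tall (its z), about 0.12 kg, same both ways round, dark screw hole near each end. Starts standing on its long edge on the worktop, in front of the sink and dish rack. Origin: centre of its underside. Grip it at mid-length across the 18 mm.
- jig: assembly jig, fixed: light grey bed 260 mm (x) by 250 mm (y), 12 mm thick; grey spring block 62 mm high at its back edge. +x is the pressing direction, away from the robot; yaw varies. Origin: centre of its underside. The front 100 mm of the bed is empty: the rail stands there. Along its left edge (+y) lies a gauge strip, from front to back white, green, white, red.
- spice_rack: half-built pale wood spice rack on the jig's sprung carriage: 2 side panels 14 mm thick, 75 mm deep, 62 mm high, and a back board; 200 mm wide outside, 172 mm between the sides, open in front and above. Axes as the jig's. Origin: on the bed's top, midway between the front edges, in their plane; relaxed 30 mm before the jig's origin. Rail pressed home: its origin at (-9, 0, 0) mm in this frame.
- carriage (a joint): how far the rack is pushed back along the jig's +x, m: 0 relaxed (start), 0.030 hard stop. Springs: 600 N per m plus 0.2 N friction, so 0.015 is 9 N, mid green. The black pointer at the gauge is in the green from 0.010 to 0.020 (6 to 12 N), in the red from 0.025 (15 N). The springs push rack and rail back when the push is let off.
- spice_jar_1: bystander, loose: round glass spice jar with a dark screw cap, 41 mm across, 105 mm tall, one of three in a row at the left, in front of the sink; origin at the centre of its foot. Leave it where it is.
- spice_jar_2: bystander, loose: round glass spice jar with a dark screw cap, 41 mm across, 105 mm tall, one of three in a row at the left, in front of the sink; origin at the centre of its foot. Leave it where it is.
- spice_jar_4: bystander, loose: round glass spice jar with a dark screw cap, 41 mm across, 105 mm tall, one of three in a row at the left, in front of the sink; origin at the centre of its foot. Leave it where it is.

How it is judged:
By the outcome, as a careful person would: the job done as asked, in the order asked, and still so for the second after the job is handed in, while the arm keeps its last pose, push and grip.
It also fails if it takes over 48 s, if anything falls off the work surface, if the arm or the gripper's body presses on something with over 40 N, if the wrist force passes 120 N, or if a joint passes its speed limit or range.

## Working session

There is one attempt and no reset: what is moved stays moved. The work goes in short steps, Python scripts to look and compute and a tool call to move; the robot and the scene stay as the last step left them, time stands still between calls to the robot, and variables do not carry over. Pictures are saved under pics/ and viewed, at most 10 in all, crops included, and the job is handed in when it is done.

Besides the shell and the picture viewer there is one more tool, called after "Request:" as name(argument=value, ...) on one line, values as JSON. apply_moves: Moves the arm, as the interface text tells. Its arguments: {"type":"object","properties":{"targets":{"type":"string"}},"required":["targets"]}

```bash
mkdir -p pics; ls
cat > h.py <<'E'
import numpy as np, cv2
from station import state, read_camera, close_job, look_for, trace
from scipy.spatial.transform import Rotation as R
def snap(n,f=None):
    c=read_camera(n)
    if f: cv2.imwrite('pics/'+f+'.png',c['frame'][:,:,::-1])
    return c
def proj(c,P):
    E=np.linalg.inv(np.array(c['extrinsics'])); p=np.atleast_2d(P)@E[:3,:3].T+E[:3,3]
    return np.c_[c['cx']+c['fx']*p[:,0]/-p[:,2], c['cy']-c['fy']*p[:,1]/-p[:,2]]
def plane(c,uv,z):
    uv=np.atleast_2d(uv).astype(float); E=np.array(c['extrinsics'])
    d=np.c_[(uv[:,0]-c['cx'])/c['fx'],-(uv[:,1]-c['cy'])/c['fy'],-np.ones(len(uv))]@E[:3,:3].T
    o=E[:3,3]; return o+d*((z-o[2])/d[:,2])[:,None]
def tri(obs):
    A=np.zeros((3,3));b=np.zeros(3)
    for c,uv in obs:
        o=np.array(c['extrinsics'])[:3,3]; d=plane(c,uv,0)[0]-o; d/=np.linalg.norm(d); M=np.eye(3)-np.outer(d,d); A+=M;b+=M@o
    return np.linalg.solve(A,b)
E
python3 - <<'E'
from h import *
s=state(); print({k:np.round(v,3) for k,v in s.items()})
for n in ['scene','side','wrist']:
    c=snap(n,n+'0'); print(n,[k for k in c], c['fx'],c['cx'],c['cy'],np.round(c['extrinsics'],3).tolist())
    for t in ['rail','jig','spice_rack','spice_jar_1']:
        print(t,[(np.round(d['xyz'],3).tolist(),round(d['p'],2)) for d in look_for(t,n)[:4]])
E
```

```text
pics
{'time': np.float64(0.0), 'joints': array([ 0.981,  0.287,  1.578,  0.   ,  1.279, -0.15 ]), 'dq': array([ 0.   ,  0.001, -0.003,  0.001, -0.   , -0.   ]), 'joint_torque': array([ 0.0000e+00, -4.0600e+01, -2.9262e+01, -0.0000e+00,  6.0000e-03,
        0.0000e+00]), 'tcp_pos': array([0.287, 0.61 , 0.23 ]), 'tool_rot': array([-3.139, -0.   ,  2.702]), 'force': array([-0.51 , -0.797,  0.115]), 'moment': array([-0.001,  0.031, -0.02 ]), 'grip_force': np.float64(0.0), 'grip_width': np.float64(0.085)}
scene ['frame', 'fx', 'fy', 'cx', 'cy', 'extrinsics'] 402.04834183792013 254.73618092873127 195.45088578702567 [[-0.908, 0.206, -0.364, 0.022], [-0.419, -0.469, 0.778, 0.917], [-0.01, 0.859, 0.512, 0.699], [0.0, 0.0, 0.0, 1.0]]
rail [([0.472, 0.025, 0.029], 0.88)]
jig [([0.457, -0.371, 0.014], 0.67)]
spice_rack [([0.484, -0.445, 0.018], 0.87)]
spice_jar_1 [([0.506, 0.206, 0.058], 0.55)]
side ['frame', 'fx', 'fy', 'cx', 'cy', 'extrinsics'] 367.368218290081 261.0684373933061 193.87599897856848 [[-0.434, -0.741, 0.512, 1.004], [0.901, -0.353, 0.252, 0.178], [-0.005, 0.571, 0.821, 0.825], [0.0, 0.0, 0.0, 1.0]]
rail [([0.487, 0.007, 0.035], 0.65)]
jig [([0.516, -0.391, 0.012], 0.86)]
spice_rack [([0.523, -0.411, 0.038], 0.71)]
spice_jar_1 [([0.528, 0.192, 0.081], 0.81), ([0.544, 0.249, 0.085], 0.81), ([0.559, 0.304, 0.089], 0.81)]
wrist ['frame', 'fx', 'fy', 'cx', 'cy', 'extrinsics'] 342.4674761456711 250.58697271130873 192.52015599528704 [[0.425, -0.875, -0.233, 0.229], [0.905, 0.411, 0.11, 0.638], [-0.0, -0.258, 0.966, 0.373], [0.0, 0.0, 0.0, 1.0]]
rail []
jig []
spice_rack []
spice_jar_1 []
```

View pics/scene0.png

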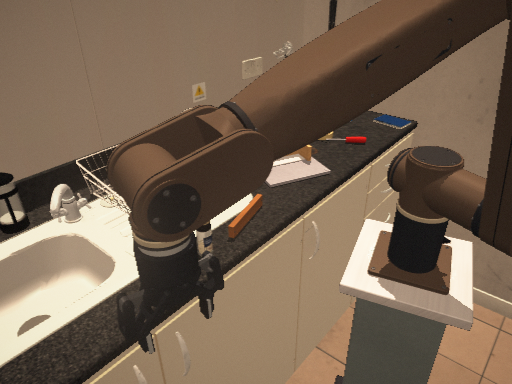

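View pics/side0.png

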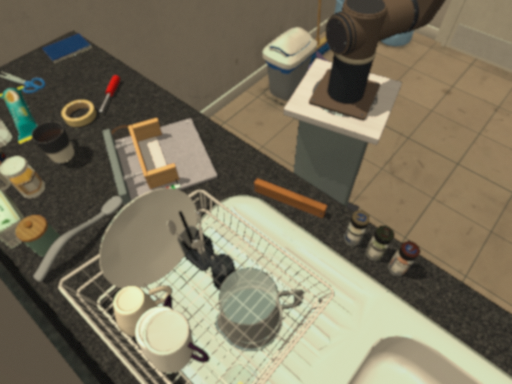

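The scene view shows the brown rail at about (246,217), with the jig behind it at (300,170), partly hidden by the arm. The side view shows the rail at (290,197), the jig and rack at (160,155) and the three jars at (380,240). I'll move the arm over the rail for close wrist views.

```bash
cat >> h.py <<'E'
def plan(pos,yaw,n,s=None,p0=None,y0=None,grip=8.5):
    """straight line to world TCP pos and yaw (deg) pointing down, n rows"""
    s=state(); p=np.array(s['tcp_pos'] if p0 is None else p0,float); r=R.from_euler('xyz',s['tool_rot'])
    if y0 is not None: r=R.from_euler('xyz',[180,0,y0],degrees=True)
    rt=R.from_euler('xyz',[180,0,yaw],degrees=True); dp=(np.array(pos)-p)/n; w=(r.inv()*rt).as_rotvec(degrees=True)/n; out=[]
    for i in range(n):
        t=r.inv().apply(dp); out.append(' '.join('%.2f'%v for v in w)+'  '+' '.join('%.2f'%v for v in t*100)+' %.1f'%grip); r=r*R.from_rotvec(w,degrees=True)
    print('\n'.join(out))
E
python3 -c "
from h import *
plan([0.47,0.04,0.24],90,18)"
```

```text
0.00 -0.00 3.60  -2.27 -2.44 -0.05 8.5
0.00 -0.00 3.60  -2.42 -2.29 -0.05 8.5
0.00 -0.00 3.60  -2.56 -2.13 -0.05 8.5
0.00 -0.00 3.60  -2.68 -1.97 -0.05 8.5
0.00 -0.00 3.60  -2.80 -1.80 -0.05 8.5
0.00 -0.00 3.60  -2.91 -1.62 -0.05 8.5
0.00 -0.00 3.60  -3.01 -1.43 -0.05 8.5
0.00 -0.00 3.60  -3.09 -1.24 -0.05 8.5
0.00 -0.00 3.60  -3.16 -1.04 -0.05 8.5
0.00 -0.00 3.60  -3.22 -0.84 -0.05 8.5
0.00 -0.00 3.60  -3.27 -0.64 -0.05 8.5
0.00 -0.00 3.60  -3.30 -0.43 -0.05 8.5
0.00 -0.00 3.60  -3.32 -0.22 -0.05 8.5
0.00 -0.00 3.60  -3.33 -0.01 -0.05 8.5
0.00 -0.00 3.60  -3.32 0.19 -0.05 8.5
0.00 -0.00 3.60  -3.31 0.40 -0.05 8.5
0.00 -0.00 3.60  -3.27 0.61 -0.05 8.5
0.00 -0.00 3.60  -3.23 0.81 -0.05 8.5
```

Request:
apply_moves(targets="0 0 3.6 -2.3 -2.4 -0.05 8.5;0 0 3.6 -2.4 -2.3 -0.05 8.5;0 0 3.6 -2.6 -2.1 -0.05 8.5;0 0 3.6 -2.7 -2 -0.05 8.5;0 0 3.6 -2.8 -1.8 -0.05 8.5;0 0 3.6 -2.9 -1.6 -0.05 8.5;0 0 3.6 -3 -1.4 -0.05 8.5;0 0 3.6 -3.1 -1.2 -0.05 8.5;0 0 3.6 -3.2 -1 -0.05 8.5;0 0 3.6 -3.2 -0.8 -0.05 8.5")

```text
time: 1.75
tcp_pos: [0.3912, 0.2933, 0.2366]
tool_rot: [3.141, 0.0, 2.071]
force: [0.3, -0.1, -0.8]
grip_width: 0.0855
grip_force: 0.0
```

Request:
apply_moves(targets="0 0 3.6 -3.3 -0.6 -0.05 8.5;0 0 3.6 -3.3 -0.4 -0.05 8.5;0 0 3.6 -3.3 -0.2 -0.05 8.5;0 0 3.6 -3.3 0 -0.05 8.5;0 0 3.6 -3.3 0.2 -0.05 8.5;0 0 3.6 -3.3 0.4 -0.05 8.5;0 0 3.6 -3.3 0.6 -0.05 8.5;0 0 3.6 -3.2 0.8 -0.05 8.5;0 0 0 0 0 0 8.5;0 0 0 0 0 0 8.5")

```text
time: 2.75
tcp_pos: [0.4728, 0.0415, 0.2404]
tool_rot: [-3.141, -0.0, 1.57]
force: [-0.6, 0.1, -0.1]
grip_width: 0.0852
grip_force: 0.0
```

Run:
```python
from h import *
for n in ['wrist','side','scene']:
    c=snap(n,n+'1'); t=trace('rail',n); print(n,look_for('rail',n)[:2])
    if t:
        m=t[0]['pixels'].astype(np.uint8); print(t[0]['p'],m.sum()); b=cv2.minAreaRect(cv2.findNonZero(m)); print(b)
        print(np.round(plane(c,cv2.boxPoints(b),.04),3).tolist())
print(state()['tcp_pos'],state()['tool_rot'])
```

```text
wrist [{'xyz': [0.4822, 0.0108, 0.0422], 'p': 0.91}]
0.68 3237
((258.69329833984375, 197.00259399414062), (19.70491600036621, 182.21047973632812), 0.7638985514640808)
[[0.47, -0.096, 0.04], [0.473, 0.101, 0.04], [0.492, 0.101, 0.04], [0.492, -0.097, 0.04]]
side [{'xyz': [0.4906, 0.0109, 0.0368], 'p': 0.62}]
0.78 1027
((290.13787841796875, 197.15516662597656), (76.50648498535156, 14.669931411743164), 21.801410675048828)
[[0.513, -0.091, 0.04], [0.466, -0.097, 0.04], [0.47, 0.106, 0.04], [0.514, 0.108, 0.04]]
scene [{'xyz': [0.474, 0.0254, 0.03], 'p': 0.69}]
0.61 579
((244.5101318359375, 215.14212036132812), (13.1489896774292, 52.24330520629883), 40.91438674926758)
[[0.494, 0.126, 0.04], [0.497, -0.112, 0.04], [0.446, -0.076, 0.04], [0.45, 0.15, 0.04]]
[0.47271568 0.04234738 0.24033436] [ 3.14155936e+00 -2.44141158e-05  1.57187986e+00]
```

View pics/wrist1.png

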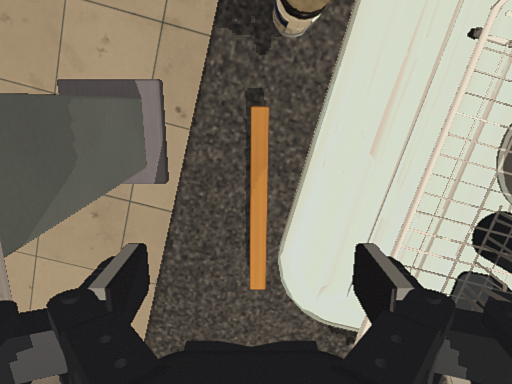

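The wrist view shows the rail upright in the picture from (259,107) to (258,290), so it is centred near (0.482, 0.002). At z = 0.04 its length comes out at 197 mm, which fits. Next I'll look at the jig with nothing in the way.

Request:
apply_moves(targets="0 0 0 -4 -0.2 -0.2 4;0 0 0 -4 -0.2 -0.2 4;0 0 0 -4 -0.2 -0.2 4;0 0 0 -4 -0.2 -0.2 4;0 0 0 -4 -0.2 -0.2 4;0 0 0 -4 -0.2 -0.2 4;0 0 0 -4 -0.2 -0.2 4;0 0 0 -4 -0.2 -0.2 4;0 0 0 -4 -0.2 -0.2 4;0 0 0 0 0 0 4")

```text
time: 4.2
tcp_pos: [0.4544, -0.3222, 0.2585]
tool_rot: [3.141, 0.002, 1.567]
force: [0.7, 1.0, 0.4]
grip_width: 0.04
grip_force: 0.0
```

Run:
```python
from h import *
import pickle
o={}
for n in ['wrist','side','scene']:
    c=snap(n,n+'2'); o[n]=dict(c)
    for t in ['jig','spice_rack','rail']:
        q=trace(t,n); o[n][t]=q[0]['pixels'] if q else None
        print(n,t,[(np.round(d['xyz'],3).tolist(),round(d['p'],2)) for d in look_for(t,n)[:2]], q[0]['p'] if q else 0)
pickle.dump(o,open('o2.pkl','wb'))
print(state()['tcp_pos'],state()['tool_rot'],state()['time'])
```

```text
wrist jig [([0.505, -0.372, 0.01], 0.81)] 0.93
wrist spice_rack [([0.538, -0.398, 0.026], 0.65)] 0.82
wrist rail [] 0
side jig [([0.515, -0.392, 0.013], 0.85)] 0
side spice_rack [([0.524, -0.411, 0.037], 0.78)] 0.91
side rail [([0.489, 0.005, 0.037], 0.63)] 0.75
scene jig [([0.51, -0.385, 0.018], 0.62)] 0.91
scene spice_rack [([0.53, -0.422, 0.044], 0.96)] 0.62
scene rail [([0.473, 0.025, 0.03], 0.72)] 0.86
[ 0.45483179 -0.31824209  0.2582945 ] [-3.14157993e+00 -5.54431400e-05  1.57066967e+00] 5.25
```

View pics/wrist2.png

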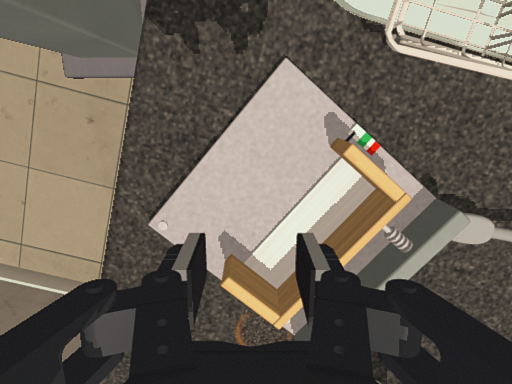

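View pics/side2.png

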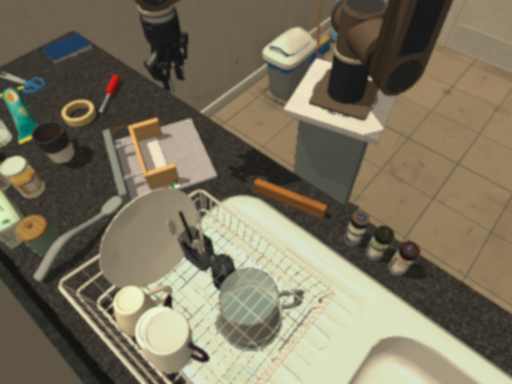

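The wrist view shows the jig turned about -40°: its front corners are at (286,58) and (150,223), the rack's side panels at (340,145) and (228,275), and the gauge at (365,140). Next I'll fit the pose and draw the model over the picture.

```bash
cat >> h.py <<'E'
def pose(x,y,yaw,pts):
    r=np.radians(yaw); M=np.array([[np.cos(r),-np.sin(r),0],[np.sin(r),np.cos(r),0],[0,0,1]]); return np.atleast_2d(pts)@M.T+[x,y,0]
E
cat > ov.py <<'E'
from h import *
import pickle
from scipy.optimize import least_squares
o=pickle.load(open('o2.pkl','rb')); c=o['wrist']
g=cv2.cvtColor(c['frame'],cv2.COLOR_RGB2GRAY)
def sub(pts):
    p=np.array(pts,np.float32).reshape(-1,1,2); cv2.cornerSubPix(g,p,(4,4),(-1,-1),(3,30,.01)); return p.reshape(-1,2)
uv=sub([(286,58),(150,223)]); print(uv)
w=plane(c,uv,.012); print(w,np.linalg.norm(w[0]-w[1]))
d=w[0]-w[1]; yaw=np.degrees(np.arctan2(-d[0],d[1])); m=w.mean(0); j=m[:2]+.13*np.array([np.cos(np.radians(yaw)),np.sin(np.radians(yaw))]); print('jig',j,yaw)
np.savetxt('jig.txt',[j[0],j[1],yaw])
img=c['frame'][:,:,::-1].copy(); S=4; x0,y0=140,45; img=cv2.resize(img[y0:345,x0:340+100],None,fx=2.6,fy=2.6,interpolation=cv2.INTER_CUBIC); S=2.6
def dr(loop,col):
    p=proj(c,pose(*j,yaw,loop)); p=((p+.5-[x0,y0])*S-.5); cv2.polylines(img,[np.round(p*8).astype(int).reshape(-1,1,2)],True,col,1,cv2.LINE_AA,3)
dr([(-.13,-.125,.012),(-.13,.125,.012),(.13,.125,.012),(.13,-.125,.012)],(255,0,0))
for s in (1,-1):
    for z in (.012,.074): dr([(-.03,s*.086,z),(-.03,s*.1,z),(.045,s*.1,z),(.045,s*.086,z)],(0,0,255) if z>.05 else (0,255,0))
cv2.imwrite('pics/ov.png',img)
E
python3 ov.py
```

```text
[[285.53705   57.093487]
 [147.4543   224.24846 ]]
[[ 0.49245121 -0.21355791  0.012     ]
 [ 0.33039436 -0.40155517  0.012     ]] 0.24820432883540844
jig [ 0.50988861 -0.39243576] -40.76190012011518
```

View pics/ov.png

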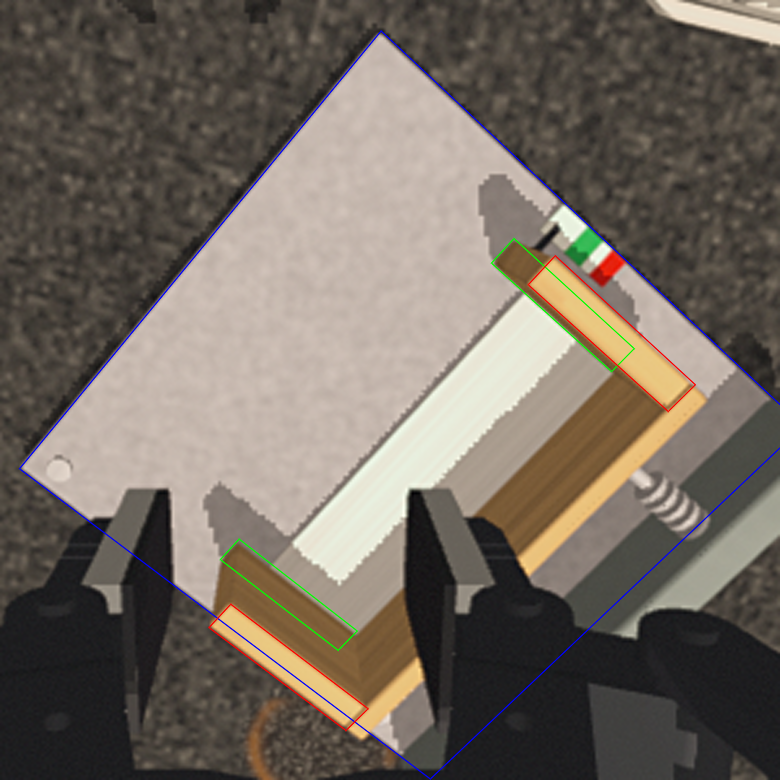

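The projected model agrees with the bed and both panels to within about 1 px. That puts the jig at (0.510, -0.392) with yaw -40.8°. I'm going back to the rail, dropping part of the way and measuring its height from a second place.

Request:
apply_moves(targets="0 0 0.1 3.55 0.3 1.3 4;0 0 0.1 3.55 0.3 1.3 4;0 0 0.1 3.55 0.3 1.3 4;0 0 0.1 3.55 0.3 1.3 4;0 0 0.1 3.55 0.3 1.3 4;0 0 0.1 3.55 0.3 1.3 4;0 0 0.1 3.55 0.3 1.3 4;0 0 0 3.55 0.3 1.3 4;0 0 0 3.6 0.3 1.3 4;0 0 0 0 0 0 4")

```text
time: 6.25
tcp_pos: [0.4824, 0.0051, 0.1392]
tool_rot: [-3.137, -0.002, 1.563]
force: [-0.4, -0.4, 0.1]
grip_width: 0.04
grip_force: 0.0
```

Run:
```python
from h import *
c=snap('wrist','wrist3'); t=trace('rail','wrist')
m=t[0]['pixels'].astype(np.uint8); b=cv2.minAreaRect(cv2.findNonZero(m)); print(t[0]['p'],b)
P=cv2.boxPoints(b); 
for z in (.03,.04,.05):
    w=plane(c,P,z); print(z,np.round(w,4).tolist())
s=state();print(s['tcp_pos'],s['tool_rot'],s['time'])
plan([.482,.002,.012],89.3,6,grip=4)
```

```text
Traceback (most recent call last):
IndexError: list index out of range
```

View pics/wrist3.png

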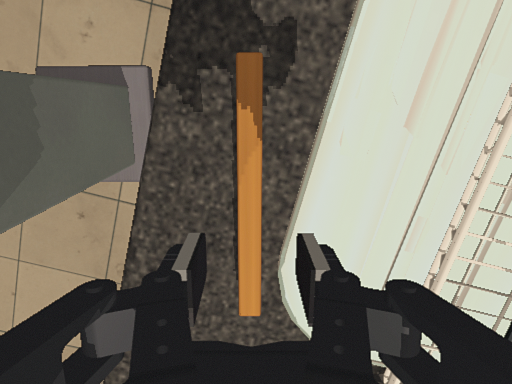

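The rail now runs from (250,53) to (250,316), midway between the fingers. The network missed it, so I'm taking the corners by hand and checking the height against the first view.

Run:
```python
from h import *
c=snap('wrist')
for z in (.03,.04,.05):
    w=plane(c,[(237,53),(263.5,53),(239,316),(261,316)],z); print(z,np.round(w,4).tolist(), w.mean(0))
# first view: ends of the rail, camera as then (TCP at .4727,.0423,.2403)
E=np.array(c['extrinsics']); s=state(); c1=dict(c); E1=E.copy(); E1[:3,3]+=np.array([.4727,.0423,.2403])-s['tcp_pos']; c1['extrinsics']=E1
print([tri([(c,a),(c1,b)]) for a,b in (((250,53),(259.5,106.5)),((250,316.5),(258,290)))])
print(s['tcp_pos'],s['tool_rot'],s['time'])
plan([.482,.002,.012],89.3,6,grip=4)
```

```text
0.03 [[0.4761, 0.0985, 0.03], [0.4943, 0.0983, 0.03], [0.4737, -0.1096, 0.03], [0.4923, -0.1097, 0.03]] [ 0.48409724 -0.00562855  0.03      ]
0.04 [[0.4764, 0.0972, 0.04], [0.494, 0.097, 0.04], [0.4741, -0.1026, 0.04], [0.492, -0.1027, 0.04]] [ 0.48415262 -0.00277754  0.04      ]
0.05 [[0.4768, 0.0959, 0.05], [0.4936, 0.0958, 0.05], [0.4746, -0.0956, 0.05], [0.4918, -0.0958, 0.05]] [4.84207992e-01 7.34685292e-05 5.00000000e-02]
[array([0.48390084, 0.10162899, 0.00251511]), array([ 0.48126081, -0.07195237,  0.08339604])]
[0.48435196 0.00133973 0.14169887] [3.14093838e+00 5.58304556e-04 1.55912770e+00] 6.4
0.01 0.01 0.01  0.01 -0.04 2.16 4.0
0.01 0.01 0.01  0.01 -0.04 2.16 4.0
0.01 0.01 0.01  0.01 -0.04 2.16 4.0
0.01 0.01 0.01  0.01 -0.04 2.16 4.0
0.01 0.01 0.01  0.01 -0.04 2.16 4.0
0.01 0.01 0.01  0.01 -0.04 2.16 4.0
```

The length comes out at 199.7 mm at z = 0.04, so the height holds. The centre is at about (0.482, 0.001). I'll descend and close.

Request:
apply_moves(targets="0 0 0 0 -0.05 2.2 4;0 0 0 0 -0.05 2.2 4;0 0 0 0 -0.05 2.2 4;0 0 0 0 -0.05 2.2 4;0 0 0 0 0 2.2 4;0 0 0 0 0 1.9 4;0 0 0 0 0 0 4;0 0 0 0 0 0 1;0 0 0 0 0 0 1;0 0 0 0 0 0 1")

```text
time: 7.4
tcp_pos: [0.4833, 0.001, 0.0138]
tool_rot: [3.138, 0.001, 1.558]
force: [-0.8, -0.7, 1.5]
grip_width: 0.017
grip_force: 60.8
```

Request:
apply_moves(targets="0 0 0 0 0 0 1;0 0 0 0 0 0 1;0 0 0 0 0 0 1;0 0 0 0 0 0 1;0 0 0 0 0 -0.5 1;0 0 0 0 0 -1 1;0 0 0 0 0 -1.5 1;0 0 0 0 0 -2 1;0 0 0 0 0 -2 1;0 0 0 0 0 -2 1")

```text
time: 8.4
tcp_pos: [0.4813, 0.0021, 0.103]
tool_rot: [-3.141, -0.001, 1.559]
force: [0.6, -0.3, -1.3]
grip_width: 0.017
grip_force: 60.4
```

Run:
```python
from h import *
s=state(); print({k:np.round(s[k],4) for k in ['time','tcp_pos','tool_rot','force','grip_width','grip_force']})
j=np.loadtxt('jig.txt'); p=pose(*j,[-.085,0,.10])[0]; print(p)
plan(p,90+j[2],14,grip=1)
```

```text
{'time': np.float64(8.4), 'tcp_pos': array([0.4813, 0.0021, 0.103 ]), 'tool_rot': array([-3.1406e+00, -6.0000e-04,  1.5589e+00]), 'force': array([ 0.6432, -0.2701, -1.2823]), 'grip_width': np.float64(0.017), 'grip_force': np.float64(60.3639)}
[ 0.44550711 -0.33693781  0.1       ]
-0.00 -0.00 2.86  -2.42 -0.23 0.02 1.0
-0.00 -0.00 2.86  -2.43 -0.11 0.02 1.0
-0.00 -0.00 2.86  -2.44 0.02 0.02 1.0
-0.00 -0.00 2.86  -2.43 0.14 0.02 1.0
-0.00 -0.00 2.86  -2.42 0.26 0.02 1.0
-0.00 -0.00 2.86  -2.41 0.38 0.02 1.0
-0.00 -0.00 2.86  -2.38 0.50 0.02 1.0
-0.00 -0.00 2.86  -2.36 0.62 0.02 1.0
-0.00 -0.00 2.86  -2.32 0.73 0.02 1.0
-0.00 -0.00 2.86  -2.28 0.85 0.02 1.0
-0.00 -0.00 2.86  -2.24 0.96 0.02 1.0
-0.00 -0.00 2.86  -2.19 1.07 0.02 1.0
-0.00 -0.00 2.86  -2.13 1.18 0.02 1.0
-0.00 -0.00 2.86  -2.07 1.29 0.02 1.0
```

Request:
apply_moves(targets="0 0 2.86 -2.42 -0.23 0.02 1;0 0 2.86 -2.43 -0.11 0.02 1;0 0 2.86 -2.44 0.02 0.02 1;0 0 2.86 -2.43 0.14 0.02 1;0 0 2.86 -2.42 0.26 0.02 1;0 0 2.86 -2.41 0.38 0.02 1;0 0 2.86 -2.38 0.5 0.02 1;0 0 2.86 -2.36 0.62 0.02 1;0 0 2.86 -2.32 0.73 0.02 1;0 0 2.86 -2.28 0.85 0.02 1")

```text
time: 9.4
tcp_pos: [0.4559, -0.2408, 0.1003]
tool_rot: [-3.141, -0.001, 1.058]
force: [0.1, 0.6, -1.6]
grip_width: 0.0174
grip_force: 60.4
```

Request:
apply_moves(targets="0 0 2.86 -2.24 0.96 0.02 1;0 0 2.86 -2.19 1.07 0.02 1;0 0 2.86 -2.13 1.18 0.02 1;0 0 2.86 -2.07 1.29 0.02 1;0 0 0 0 0 1 1;0 0 0 0 0 1.5 1;0 0 0 0 0 1.5 1;0 0 0 0 0 1 1;0 0 0 0 0 0 1;0 0 0 0 0 0 1")

```text
time: 10.4
tcp_pos: [0.4461, -0.3367, 0.049]
tool_rot: [-3.14, -0.0, 0.861]
force: [0.4, 0.2, -1.6]
grip_width: 0.0168
grip_force: 60.4
```

```bash
cat >> h.py <<'E'
def avg(n=4):
    S=[]
    for i in range(n):
        if i: read_camera('wrist')
        S.append(state())
    f={k:np.mean([s[k] for s in S],0) for k in ['tcp_pos','force','moment','grip_width']}
    f['yaw']=np.degrees(np.mean([s['tool_rot'][2] for s in S])); f['time']=S[-1]['time']; return f
E
python3 - <<'E'
from h import *
c=snap('wrist','wrist4'); snap('side','side4')
a=avg(); j=np.loadtxt('jig.txt'); p=a['tcp_pos']; r=np.radians(j[2]); d=p[:2]-j[:2]
print(a); print('in jig', d@[np.cos(r),np.sin(r)], d@[-np.sin(r),np.cos(r)], p[2], a['yaw']-90-j[2])
E
```

```text
{'tcp_pos': array([ 0.44667736, -0.33775481,  0.05032105]), 'force': array([-0.06229838, -0.15843745, -1.26403042]), 'moment': array([-0.01743756,  0.02170546, -0.01496492]), 'grip_width': np.float64(0.01692980680456635), 'yaw': np.float64(49.28013709568466), 'time': 10.65}
in jig -0.08358017866341569 0.0001452579227096453 0.050321049564081094 0.04203721579983721
```

View pics/wrist4.png

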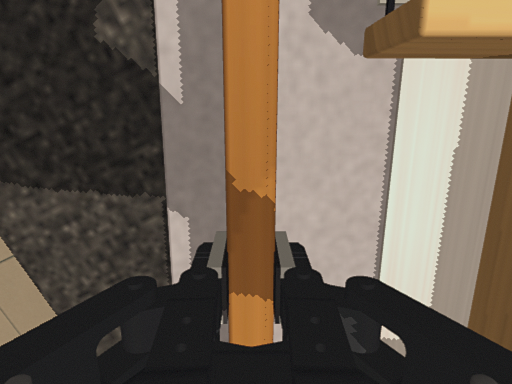

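The wrist view shows the rail held parallel to the jig's front edge (columns 225–278), with the panel's front at (365,50). I'll check the sideways alignment by drawing the model over the side view.

```bash
cat > ovs.py <<'E'
from h import *
def ov(c,x,dy,zu,carr,f,box,S):
    j=np.loadtxt('jig.txt'); x0,y0,x1,y1=box
    img=cv2.resize(c['frame'][y0:y1,x0:x1,::-1],None,fx=S,fy=S,interpolation=cv2.INTER_CUBIC)
    def dr(loop,col):
        p=((proj(c,pose(*j,loop))+.5-[x0,y0])*S-.5); cv2.polylines(img,[np.round(p*8).astype(int).reshape(-1,1,2)],True,col,1,cv2.LINE_AA,3)
    B=lambda a,b,u,v,z:[(a,u,z),(a,v,z),(b,v,z),(b,u,z)]
    dr(B(-.13,.13,-.125,.125,.012),(255,0,0))
    for s in (1,-1):
        dr(B(carr-.03,carr+.045,s*.086,s*.1,.074),(0,0,255))
    for z in (zu,zu+.04): dr(B(x-.009,x+.009,dy-.1,dy+.1,z),(0,255,0))
    cv2.imwrite('pics/'+f+'.png',img)
E
python3 - <<'E'
from ovs import *
c=snap('side'); ov(c,-.0836,0,.0503-.013,0,'ovs4',(90,100,240,212),5)
E
```

```text
(no output)
```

View pics/ovs4.png

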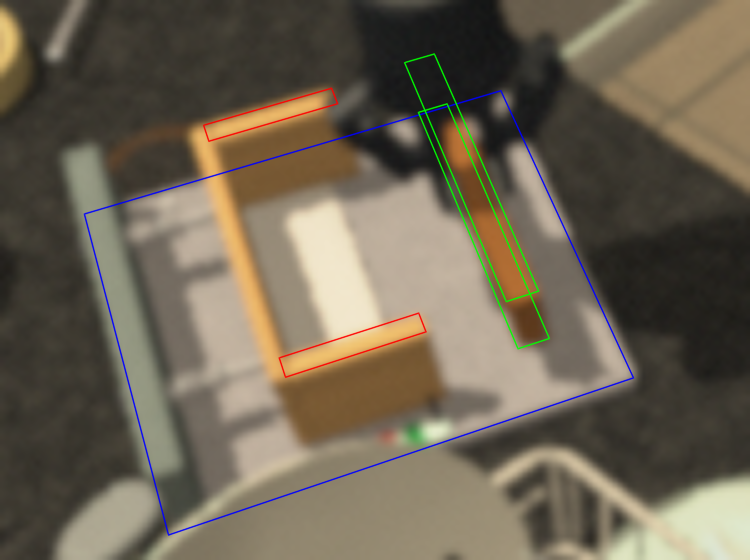

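The drawn rail end (506–549, 295–345) agrees with the picture to about 1 mm, so the ends line up. Now I'll lower it.

Request:
apply_moves(targets="0 0 0 0 0 0.5 1;0 0 0 0 0 0.6 1;0 0 0 0 0 0.5 1;0 0 0 0 0 0.4 1;0 0 0 0 0 0.2 1;0 0 0 0 0 0.1 1;0 0 0 0 0 0 1;0 0 0 0 0 0 1;0 0 0 0 0 0 1;0 0 0 0 0 0 1")

```text
time: 11.7
tcp_pos: [0.4463, -0.3376, 0.0268]
tool_rot: [3.141, 0.0, 0.86]
force: [0.3, -0.0, -1.6]
grip_width: 0.0168
grip_force: 60.4
```

```bash
cat > st.py <<'E'
from h import *
a=avg(5); j=np.loadtxt('jig.txt'); p=a['tcp_pos']; r=np.radians(j[2]); ex=np.array([np.cos(r),np.sin(r)]); ey=np.array([-ex[1],ex[0]]); d=p[:2]-j[:2]
print('jig xy mm',np.round([d@ex*1e3,d@ey*1e3,p[2]*1e3],2),'dyaw %.2f'%(a['yaw']-90-j[2]),'Fx,y,z jig',np.round([a['force'][:2]@ex,a['force'][:2]@ey,a['force'][2]],2),'M',np.round(a['moment'],2),a['grip_width'],'t',a['time'])
E
python3 st.py
```

```text
jig xy mm [-8.409e+01  3.000e-02  2.669e+01] dyaw 0.02 Fx,y,z jig [ 0.09  0.06 -1.86] M [0.02 0.02 0.01] 0.016900767884018533 t 11.9
```

Request:
apply_moves(targets="0 0 0 0 0 0.05 1;0 0 0 0 0 0.05 1;0 0 0 0 0 0.05 1;0 0 0 0 0 0 1;0 0 0 0 0.5 0 1;0 0 0 0 0.5 0 1;0 0 0 0 0.5 0 1;0 0 0 0 0.5 0 1;0 0 0 0 0 0 1;0 0 0 0 0 0 1")

```text
time: 12.9
tcp_pos: [0.4617, -0.3509, 0.0258]
tool_rot: [3.14, 0.0, 0.86]
force: [-1.5, 1.3, 5.0]
grip_width: 0.0167
grip_force: 61.3
```

```bash
python3 st.py
```

```text
jig xy mm [-6.363e+01 -2.000e-02  2.579e+01] dyaw 0.03 Fx,y,z jig [-1.74 -0.12  5.13] M [0.24 0.29 0.02] 0.016815147578256768 t 13.1
```

The rail is on the bed (5 N upward). I'll ease that slightly and go forward to just before contact.

Request:
apply_moves(targets="0 0 0 0 0.3 -0.03 1;0 0 0 0 0.3 0 1;0 0 0 0 0.3 0 1;0 0 0 0 0.3 0 1;0 0 0 0 0.3 0 1;0 0 0 0 0.3 0 1;0 0 0 0 0.2 0 1;0 0 0 0 0 0 1;0 0 0 0 0 0 1;0 0 0 0 0 0 1")

```text
time: 14.1
tcp_pos: [0.476, -0.3631, 0.0258]
tool_rot: [-3.14, -0.0, 0.86]
force: [-3.4, 2.7, 6.5]
grip_width: 0.0169
grip_force: 61.5
```

```bash
python3 st.py; python3 -c "
from ovs import *
c=snap('wrist','wrist5')
"
```

```text
jig xy mm [-44.88   0.1   25.82] dyaw 0.04 Fx,y,z jig [-4.7  -0.12  6.56] M [0.51 0.61 0.01] 0.016913981831732622 t 14.3
```

View pics/wrist5.png

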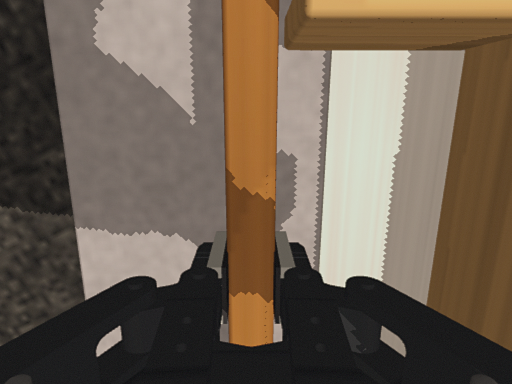

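There is still a gap between the rail (column 277) and the panel's front (column 285), and the bed friction is too high. I'll lighten the downward load and creep forward.

Request:
apply_moves(targets="0 0 0 0 0 -0.06 1;0 0 0 0 0 0 1;0 0 0 0 0.1 0 1;0 0 0 0 0.1 0 1;0 0 0 0 0.1 0 1;0 0 0 0 0 0 1;0 0 0 0 0 0 1;0 0 0 0 0 0 1;0 0 0 0 0 0 1;0 0 0 0 0 0 1")

```text
time: 15.35
tcp_pos: [0.4789, -0.3657, 0.0258]
tool_rot: [3.141, 0.0, 0.86]
force: [-0.0, 1.5, 0.5]
grip_width: 0.0168
grip_force: 60.7
```

```bash
python3 st.py
```

```text
jig xy mm [-4.093e+01  4.000e-02  2.581e+01] dyaw 0.02 Fx,y,z jig [-0.28  0.45 -0.27] M [ 0.02  0.01 -0.  ] 0.016951513742860573 t 15.55
```

Request:
apply_moves(targets="0 0 0 0 0.1 0 1;0 0 0 0 0.1 0 1;0 0 0 0 0.1 0 1;0 0 0 0 0.1 0 1;0 0 0 0 0.1 0 1;0 0 0 0 0.1 0 1;0 0 0 0 0.1 0 1;0 0 0 0 0.1 0 1;0 0 0 0 0 0 1;0 0 0 0 0 0 1")

```text
time: 16.55
tcp_pos: [0.4837, -0.3698, 0.0258]
tool_rot: [-3.137, -0.0, 0.859]
force: [-5.2, 4.9, 6.0]
grip_width: 0.0169
grip_force: 61.4
```

```bash
python3 st.py
```

```text
jig xy mm [-34.58   0.08  25.83] dyaw 0.00 Fx,y,z jig [-7.1  -0.28  5.24] M [ 0.67  0.96 -0.19] 0.01704779757477577 t 16.75
```

Request:
apply_moves(targets="0 0 0 0 0 -0.06 1;0 0 0 0 0.12 0 1;0 0 0 0 0.12 0 1;0 0 0 0 0.12 0 1;0 0 0 0 0.12 0 1;0 0 0 0 0.12 -0.02 1;0 0 0 0 0.12 0 1;0 0 0 0 0.12 0 1;0 0 0 0 0.1 0 1;0 0 0 0 0 0 1")

```text
time: 17.75
tcp_pos: [0.4892, -0.3745, 0.0259]
tool_rot: [-3.131, -0.0, 0.86]
force: [-9.5, 7.2, 7.0]
grip_width: 0.017
grip_force: 61.7
```

```bash
python3 st.py; python3 -c "
from ovs import *
c=snap('wrist','wrist6')
"
```

```text
jig xy mm [-27.43   0.08  25.87] dyaw 0.02 Fx,y,z jig [-11.54  -1.1    7.88] M [ 1.04  1.52 -0.21] 0.01694732191376737 t 17.95
```

View pics/wrist6.png

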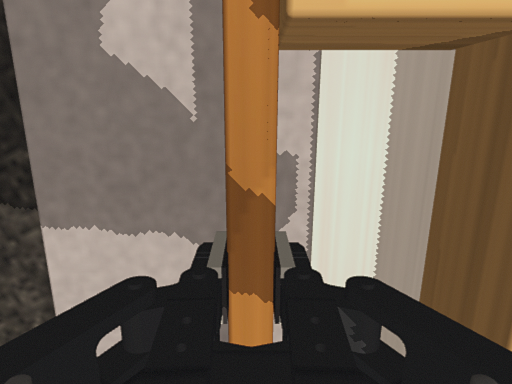

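The rail now bears on the panels (contact at column 278), at about 11.6 mm of travel. The tool has leaned by 0.6° and loads the bed with 8 N, so I'll ease both and go on.

Request:
apply_moves(targets="-0.2 0 0 0 0 -0.03 1;-0.2 0 0 0 0 -0.03 1;-0.2 0 0 0 0 -0.03 1;0 0 0 0 0 -0.02 1;0 0 0 0 0.05 0 1;0 0 0 0 0.05 0 1;0 0 0 0 0 0 1;0 0 0 0 0 0 1;0 0 0 0 0 0 1;0 0 0 0 0 0 1")

```text
time: 19.0
tcp_pos: [0.4893, -0.3746, 0.0258]
tool_rot: [-3.14, -0.0, 0.86]
force: [-9.7, 7.0, 3.0]
grip_width: 0.0173
grip_force: 61.2
```

```bash
python3 st.py; python3 -c "
from h import *
print(np.degrees(state()['tool_rot']))"
```

```text
jig xy mm [-27.25   0.09  25.83] dyaw 0.02 Fx,y,z jig [-10.95  -1.71   3.86] M [ 0.95  1.53 -0.2 ] 0.0170714664382778 t 19.2
[-1.79917428e+02 -1.62869759e-02  4.92569230e+01]
```

Request:
apply_moves(targets="0 0 0 0 0.1 -0.02 1;-0.1 0 0 0 0.1 -0.02 1;0 0 0 0 0.1 -0.01 1;-0.1 0 0 0 0.1 -0.02 1;0 0 0 0 0 0 1;0 0 0 0 0 0 1;0 0 0 0 0 0 1;0 0 0 0 0 0 1;0 0 0 0 0 0 1;0 0 0 0 0 0 1")

```text
time: 20.2
tcp_pos: [0.4916, -0.3765, 0.0259]
tool_rot: [-3.141, -0.0, 0.86]
force: [-10.3, 6.5, 2.5]
grip_width: 0.0165
grip_force: 61.0
```

```bash
python3 st.py
python3 - <<'E'
from ovs import *
print(np.degrees(state()['tool_rot']))
w=read_camera('wrist')['frame'][:130,220:,::-1]
c=snap('side'); ov(c,-.0245,0,.012,.0145,'ovs7',(90,100,240,212),5)
a=cv2.imread('pics/ovs7.png'); b=cv2.resize(w,(750,0) if 0 else (0,0),fx=1,fy=1); a[:130,750-292:]=w; cv2.imwrite('pics/ovs7.png',a)
E
```

```text
jig xy mm [-24.28   0.09  25.84] dyaw 0.02 Fx,y,z jig [-12.34  -1.56   2.83] M [ 1.06  1.69 -0.21] 0.01675912217317225 t 20.4
[-1.79971542e+02 -1.87331030e-02  4.92597852e+01]
```

View pics/ovs7.png

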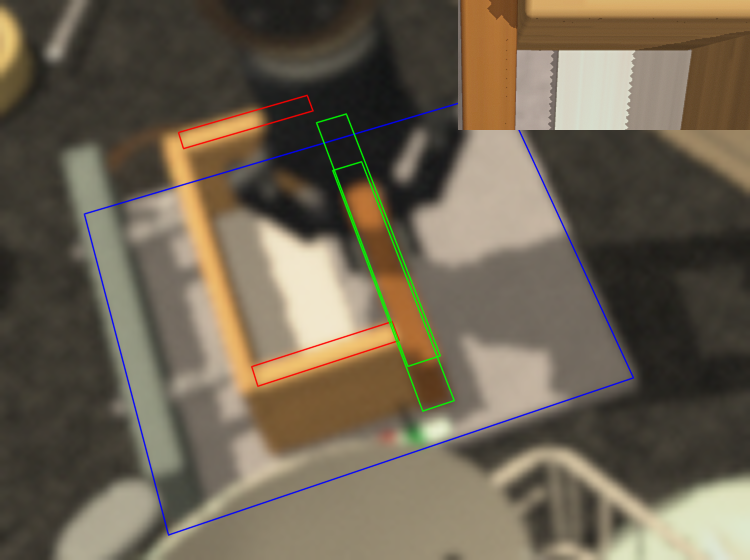

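The overlay's rail fits, and its left end is flush with the panel's outer face near (412,405). The pointer sits by the green patch at (408,415). I'll measure the carriage travel by registering the rack between the two side views.

```bash
cat > carr.py <<'E'
from h import *
j=np.loadtxt('jig.txt')
a=cv2.imread('pics/side4.png'); c=snap('side'); b=c['frame'][:,:,::-1]
A=cv2.resize(cv2.cvtColor(a,6),None,fx=4,fy=4,interpolation=2); B=cv2.resize(cv2.cvtColor(np.ascontiguousarray(b),6),None,fx=4,fy=4,interpolation=2)
for nm,(x0,y0,x1,y1),P in [('back+left top',(128,146,160,178),(.045,.05,.074)),('leftpanel',(142,160,166,186),(.0,.093,.074))]:
    T=A[y0*4:y1*4,x0*4:x1*4]; best=None
    for d in np.arange(0,30,.5):
        q=(proj(c,pose(*j,[np.add(P,(d*1e-3,0,0))]))-proj(c,pose(*j,[P])))[0]*4
        W=cv2.getRectSubPix(B,(T.shape[1],T.shape[0]),((x0+x1)*2-.5+q[0],(y0+y1)*2-.5+q[1]))
        s=cv2.matchTemplate(W,T,cv2.TM_CCOEFF_NORMED)[0,0]
        if best is None or s>best[0]: best=(s,d)
    print(nm,best)
# gauge strip, magnified
G=lambda s:cv2.resize(s[178:195,155:187],None,fx=12,fy=12,interpolation=cv2.INTER_CUBIC)
cv2.imwrite('pics/g.png',np.vstack([G(a),G(b)]))
E
python3 carr.py
```

```text
back+left top (np.float32(0.8545524), np.float64(15.0))
leftpanel (np.float32(0.99578255), np.float64(16.0))
```

View pics/g.png

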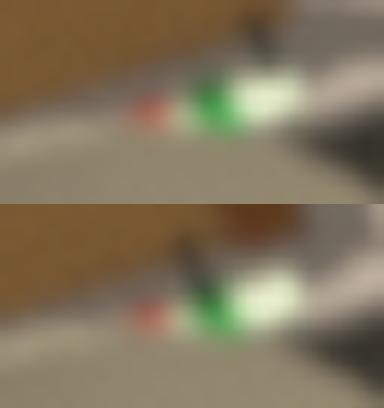

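The pointer (bottom half of the picture) now points into the green, and registration gives about 15–16 mm of travel. I'll hold it still.

Request:
apply_moves(targets="0 0 0 0 0 0 1;0 0 0 0 0 0 1;0 0 0 0 0 0 1;0 0 0 0 0 0 1;0 0 0 0 0 0 1;0 0 0 0 0 0 1;0 0 0 0 0 0 1;0 0 0 0 0 0 1;0 0 0 0 0 0 1;0 0 0 0 0 0 1")

```text
time: 21.55
tcp_pos: [0.4915, -0.3765, 0.0258]
tool_rot: [-3.141, -0.0, 0.86]
force: [-10.8, 6.8, 2.7]
grip_width: 0.0169
grip_force: 61.0
```

Request:
apply_moves(targets="0 0 0 0 0 0 1;0 0 0 0 0 0 1;0 0 0 0 0 0 1;0 0 0 0 0 0 1;0 0 0 0 0 0 1;0 0 0 0 0 0 1;0 0 0 0 0 0 1;0 0 0 0 0 0 1;0 0 0 0 0 0 1;0 0 0 0 0 0 1")

```text
time: 22.55
tcp_pos: [0.4915, -0.3765, 0.0258]
tool_rot: [-3.141, -0.0, 0.86]
force: [-10.7, 6.4, 3.0]
grip_width: 0.0171
grip_force: 61.0
```

Request:
apply_moves(targets="0 0 0 0 0 0 1;0 0 0 0 0 0 1;0 0 0 0 0 0 1;0 0 0 0 0 0 1;0 0 0 0 0 0 1;0 0 0 0 0 0 1;0 0 0 0 0 0 1;0 0 0 0 0 0 1;0 0 0 0 0 0 1;0 0 0 0 0 0 1")

```text
time: 23.55
tcp_pos: [0.4915, -0.3765, 0.0259]
tool_rot: [-3.141, -0.0, 0.86]
force: [-10.8, 6.5, 3.0]
grip_width: 0.0171
grip_force: 61.0
```

Request:
apply_moves(targets="0 0 0 0 0 0 1;0 0 0 0 0 0 1;0 0 0 0 0 0 1;0 0 0 0 0 0 1;0 0 0 0 0 0 1;0 0 0 0 0 0 1;0 0 0 0 0 0 1;0 0 0 0 0 0 1;0 0 0 0 0 0 1;0 0 0 0 0 0 1")

```text
time: 24.55
tcp_pos: [0.4915, -0.3765, 0.0258]
tool_rot: [-3.141, -0.0, 0.86]
force: [-10.2, 6.7, 2.5]
grip_width: 0.0169
grip_force: 61.0
```

```bash
python3 st.py; python3 carr.py
python3 - <<'E'
from h import *
c=snap('side'); t=trace('rail','side')
j=np.loadtxt('jig.txt')
if t:
    m=t[0]['pixels']; print(t[0]['p'],m.sum()); v,u=np.nonzero(m)
    # lowest/left end of rail vs predicted end corners at flush
    k=v.argmax(); print('mask low end',u[k],v[k]); print(proj(c,pose(*j,[(-.033,.1,.012),(-.015,.1,.012),(-.033,.1,.052),(-.015,.1,.052)])).round(1).tolist())
E
```

```text
jig xy mm [-24.29   0.09  25.82] dyaw 0.02 Fx,y,z jig [-11.67  -1.88   3.1 ] M [ 1.06  1.69 -0.21] 0.01693711541314255 t 24.75
back+left top (np.float32(0.85484457), np.float64(15.0))
leftpanel (np.float32(0.9956824), np.float64(16.0))
0.62 329
mask low end 175 180
[[180.2, 179.7], [173.9, 181.8], [177.4, 170.7], [170.9, 172.8]]
```

```bash
python3 -c "
from h import *
print(close_job())"
```

```text
the job is handed in; nothing more can be done
None
```

The rail stands on the jig's bed with its ends flush to within about 2 mm, as far as the side view resolves. It is pressed about 15–16 mm (roughly 9–9.5 N), with the pointer in the green. It was held steady for over 4 s and handed in still gripped and pressing at about 25 s. I viewed 13 pictures against the limit of 10.

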